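# Seat a press ram in the V-blocks, against the stop, and clamp it

## Task

Take the steel press ram from the wooden tray and lower it gently (no dropping) into the pair of V-blocks, plain end towards the stop but clear of it; when it has settled home in both Vs, slide it along them until the plain end bears lightly on the stop's rubber buffer. Then, with the ram still against the buffer, swing the toggle clamp's handle down until it locks and let go. Force nothing, and leave the other things on the bench where they are.

Things in the scene. Friction and masses are not known exactly. Their poses are not given: they have to be found in the camera images.
- ram: press ram: bright steel bar, 28 mm in diameter, 140 mm long, with a spigot (14 mm in diameter, 16 mm long) on one end and a dark ring mark near it; 0.55 to 0.85 kg. Starts lying in the tray. Origin on its axis, at the middle of the 140 mm; y along the axis: spigot from y = 70 to 86 mm, plain end at y = -70 mm. It may roll, so x and z point anywhere square to the axis
- ram_plain_end (a point): centre of the ram's flat plain end
- tray: shallow wooden tray, 170 x 230 mm, floor 4 mm thick, rim 10 mm high; origin under its centre, y along the long side, z up
- jig: clamping jig fixed to the bench: aluminium base plate 90 x 290 mm, 12 mm thick, carrying in a row along y the stop (at -y), two V-blocks and a toggle clamp (at +y). Origin on the bench midway between the V-blocks, z up, y from stop to clamp. The clamp's cheeks begin at y = 112 mm and rise to z = 74 mm (riser under them: y = 104 mm, z = 33 mm)
- vees: the jig's two steel V-blocks, 60 mm wide (x), 30 mm long (y), centred at y = -50 and 50 mm with 70 mm free between them down to the base plate. 90-degree Vs, 34 mm wide at the top; tops 2.8 mm below this origin. Origin midway between them on the line of the ram's axis when home (54.8 mm above the bench); axes as the jig's. Friction about 0.5 to 0.7
- stop: dark steel bracket at the jig's -y end, inner face at y = -94 mm, 70 mm high, lock screw on top to 90 mm; origin and axes as the jig's. A locked 12 mm rod on the line of the Vs carries a black rubber buffer, 16 mm in diameter, facing the V-blocks. It is set anew for each job: buffer face anywhere from y = -79 to -59 mm, not measured: see or feel it. It yields 1 mm per 3 N; 2 to 6 N on it is right
- clamp_arm (a joint): swing of the toggle clamp's arm, rad: 0 wide open (as it starts, arm standing up over its pivot), about 1.3 shut. Opened, it stays; to shut, the handle needs 2 to 8 N at its grip, most just before dead centre, and then snaps down and locks
- clamp_grip (a point): point on the axis of the clamp handle's black grip (16 mm thick, 37 mm of it below and 20 mm beyond this point). The handle swings in the jig's y-z plane at x = 0; from open to shut this point goes through y, z (mm, jig's frame) = 172, 135 (handle 63 degrees above level); 192, 126; 206, 118; 215, 109; 222, 100; 225.5, 89; 227, 81; 228, 73 (dead centre); 228, 67.5 (locked, about level)
- clamp_foot: the clamp's sprung spindle with a rubber foot, 14 mm in diameter, on the end of the arm; origin at the middle of the foot's face. Shut, it stands on top of the ram at y = 52 mm in the jig's frame and presses with about 10 N; open, it stands clear at y = 110 mm, 127 to 141 mm above the bench
- collar: bystander in the tray: brass collar, 20 mm in diameter, 12 mm high
- die: bystander by the jig: aluminium press die, 34 mm in diameter, 22 mm high
- driver: bystander by the jig: screwdriver lying on the bench, 130 mm long
- loupe: bystander: black eye loupe, 38 mm in diameter, 34 mm high
- oiler: bystander: small amber bottle, 32 mm in diameter, 55 mm high
- case_ring: bystander: steel watch-case ring, 60 mm in diameter, 12 mm high, lying flat
- pot: bystander: small glass jar with a white lid, 48 mm in diameter, 34 mm high
There are look-alikes about, which are no part of the job. Leave any pink or yellow look-alike of the ram alone.

How it is judged:
By the outcome, as a careful person would: the job done as asked, in the order asked, and still so for the second after the job is handed in, with the robot touching nothing.
It also fails if it takes over 72 s, if anything falls off the work surface, if the arm or the gripper's body presses on something with over 40 N, if the wrist force passes 120 N, or if a joint passes its speed limit or range.

## Robot

A 6-joint arm with a two-finger parallel gripper is mounted at the origin on the work surface. World frame = base frame: x ahead of the robot, y to its left, z up, the work surface at z = 0. Lengths are in m, angles in degrees, forces in N, time in s.
With the tool pointing down it reaches from about 0.35 to 0.875 m from the base axis. Payload 4.2 kg.
Tool frame: the origin (TCP) lies midway between the tips of the shut fingers; the grasp point (between the pads) lies 19 mm behind it; z points along the fingers, y is the line along which they close (so a half turn about z gives the same grasp; the last joint's range is limited). The gripper opens to 87 mm and grips with 3 to 60 N. Pads are 19 mm wide; open, the fingers measure 117 mm over their backs; the gripper's body (75 mm by 190 mm) begins 51 mm behind the grasp point.
Start: joints at [91.937, 22.042, 0.453, 0, -68.411, -14.817], TCP at [0.139, 0.609, 0.223] pointing down, gripper open.
Joint ranges: [-179.83, 179.83], [-69.29, 118.12], [-61.27, 80.66], [-181.25, 117.63], [-171.15, -9.14], [-177.46, 177.46]. Speed limits (degrees/s): [159.86, 159.86, 180, 180, 180, 180].

## Interface

Orientations are given as a 3x3 rotation matrix whose columns are the frame's x, y, z axes.
In Python, from rig import env gives the robot as it stands.
- The arm moves only by the tool move_arm, never from a script. Its argument "plan" is a list of rows, each a list of 7 numbers: the shift along the tool's x, y, z in m, then the turn, a rotation vector about the tool's x, y, z in degrees, then the closure, from 0 (fully open) to 1 (shut). In form: [[x, y, z, ax, ay, az, grip], ...]. A call has 1 to 12 rows; each row is the pose to reach, as a shift and turn from the pose commanded when the call began, along the tool's axes at that moment; what a row does not reach only later rows make up. A row lasts 1/10 s, in which the tool goes at most 50 mm and 8.59 degrees, less where a joint would pass 70% of its speed; a pose out of reach is approached as far as the arm can. A call with a gripper value outside its range is refused whole. The fingers move at their own pace and stop on an object; "force" is the grip in N (left out, the last holds). Time passes only in rows, so rows that repeat a pose let the fingers close. It gives the time, the measured TCP pose, the force, the opening and the grip force at its end, in the units of the state.
- env.get_state(): the state, without advancing time (a new reading comes with each control period).
- env.grab_frame(name): name is "scene" or "top" or "wrist"; returns a dict with "color" (480x640x3 uint8, blue, green, red), "K" (3x3 intrinsics, pixels), "dist_coeffs" ([k1, k2, p1, p2, k3] as OpenCV has them; the pictures are not rectified), "cam_to_world" (4x4, takes a point from camera to world coordinates). Camera axes: x right, y up, looking along -z (the intrinsics and any distortion apply to the point x, -y, -z); pixel columns grow to the right and rows downward; lengths in m; the calibration is good to about 2 mm. A picture is of the moment at which its call begins. There is no depth.
- env.hand_in(): hands the job in; it is judged then, once.
The state is a dict: "clock": time; "q": joint angles; "qd": joint speeds; "joint_efforts": joint torques, N m; "ee_pos": TCP position; "ee_rot": TCP orientation; "force": force on the tool from outside, world axes, zero at the start; "torque": the same for the moment, N m; "finger_gap": opening from 0.0 (shut) to 1.0 (fully open); "grip_force": force on a finger pad.
Only numpy, scipy, OpenCV 4.12 (cv2) and the standard library are available. Lean on these libraries where they do the work, as an engineer would, in place of code of your own. Each camera call takes 0.05 s, during which the arm holds its last target. There are 200 camera calls.

## Working session

There is one attempt and no reset: what is moved stays moved. The work goes in short steps, Python scripts to look and compute and a tool call to move; the robot and the scene stay as the last step left them, time stands still between calls to the robot, and variables do not carry over. Pictures are saved under pics/ and viewed, at most 10 in all, crops included, and the job is handed in when it is done.

Besides the shell and the picture viewer there is one more tool, called in YAML: its name, and indented under it one key for each argument. move_arm: Moves the arm, as the interface text tells. Its arguments: {"type":"object","properties":{"plan":{"type":"array"},"force":{"type":"number"}},"required":["plan"]}

```bash
mkdir -p pics; ls; cat > h.py <<'E'
import numpy as np, cv2, json
from rig import env
def grab(n, tag):
    f=env.grab_frame(n); cv2.imwrite(f'pics/{tag}.png',f['color'])
    np.savez(f'pics/{tag}.npz',**{k:np.array(v) for k,v in f.items()}); return f
def load(tag): return dict(np.load(f'pics/{tag}.npz'))
def ray(f,uv):
    uv=np.array(uv,float).reshape(-1,1,2)
    p=cv2.undistortPoints(uv,f['K'],f['dist_coeffs']).reshape(-1,2)
    d=np.c_[p[:,0],-p[:,1],-np.ones(len(p))]
    M=f['cam_to_world']; return M[:3,3], d@M[:3,:3].T
def onz(f,uv,z):
    o,d=ray(f,uv); return o+d*((z-o[2])/d[:,2])[:,None]
def proj(f,P):
    M=np.linalg.inv(f['cam_to_world']); P=np.array(P,float).reshape(-1,3)
    c=P@M[:3,:3].T+M[:3,3]; c=c*[1,-1,-1]
    return cv2.projectPoints(c,np.zeros(3),np.zeros(3),f['K'],f['dist_coeffs'])[0].reshape(-1,2)
def tri(f1,uv1,f2,uv2):
    (o1,d1),(o2,d2)=ray(f1,uv1),ray(f2,uv2); d1,d2=d1[0],d2[0]
    s=np.linalg.lstsq(np.c_[d1,-d2],o2-o1,rcond=None)[0]
    a,b=o1+s[0]*d1,o2+s[1]*d2; return (a+b)/2,np.linalg.norm(a-b)
E
python3 -c "
from h import *
for n in ['scene','top','wrist']:
    f=grab(n,n+'0'); print(n,f['cam_to_world'].round(3).tolist(),f['K'].round(1).tolist(),f['dist_coeffs'])
s=env.get_state(); print({k:np.round(v,3).tolist() for k,v in s.items()})"
```

```text
pics
scene [[0.408, -0.592, 0.695, 1.49], [0.913, 0.262, -0.312, -0.38], [0.003, 0.762, 0.647, 1.026], [0.0, 0.0, 0.0, 1.0]] [[571.1, 0.0, 315.9], [0.0, 571.1, 253.8], [0.0, 0.0, 1.0]] [-0.0270949  0.         0.         0.         0.       ]
top [[0.023, 0.988, -0.155, 0.301], [-1.0, 0.022, -0.007, 0.059], [-0.003, 0.156, 0.988, 1.607], [0.0, 0.0, 0.0, 1.0]] [[536.5, 0.0, 314.2], [0.0, 536.5, 233.0], [0.0, 0.0, 1.0]] [0.00110589 0.         0.         0.         0.        ]
wrist [[-0.223, 0.946, 0.234, 0.203], [-0.975, -0.217, -0.051, 0.595], [0.003, -0.239, 0.971, 0.383], [0.0, 0.0, 0.0, 1.0]] [[380.0, 0.0, 323.3], [0.0, 380.0, 235.7], [0.0, 0.0, 1.0]] [-0.04800453  0.          0.          0.          0.        ]
{'clock': 0.15, 'q': [91.937, 22.081, 0.399, -0.02, -68.412, -14.818], 'qd': [-0.013, -0.154, 0.17, 0.119, -0.028, -0.002], 'joint_efforts': [-0.002, -39.105, 18.759, 4.222, 0.012, -0.0], 'ee_pos': [0.139, 0.609, 0.222], 'ee_rot': [[0.975, -0.223, -0.0], [-0.223, -0.975, -0.002], [0.0, 0.002, -1.0]], 'force': [1.415, 0.194, -0.02], 'torque': [0.02, -0.038, -0.009], 'grip_force': 0.0, 'finger_gap': 0.999}
```

View pics/top0.png

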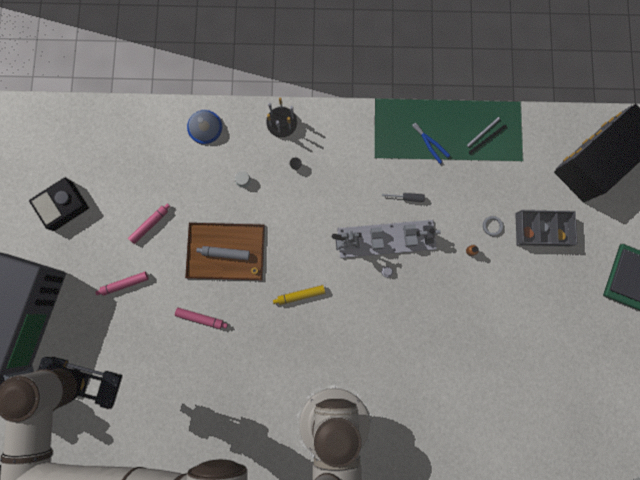

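View pics/scene0.png

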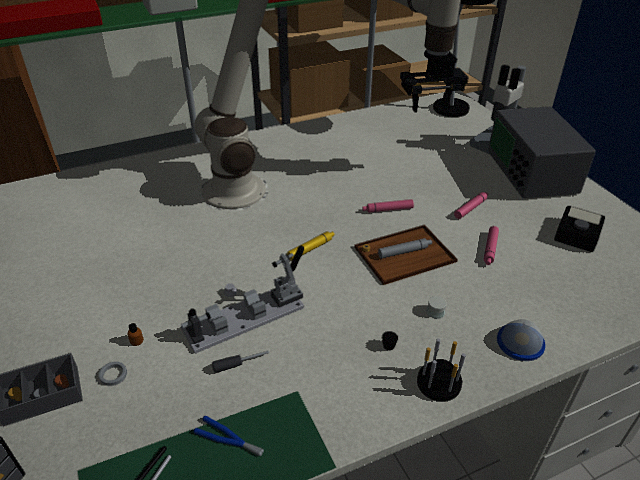

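The top view shows the ram at (225,254) in the tray with its spigot to the left (+y). The jig runs from (335,240), the clamp end, to (438,235), the stop end. The scene view confirms the clamp is at +y, so the ram needs almost no turning.

```bash
python3 -c "
from h import *
f=load('top0')
print(onz(f,[[198,252],[249,256],[225,254]],.018).round(3))
print(onz(f,[[335,243],[438,235],[345,238],[430,231]],.03).round(3))
a=cv2.resize(f['color'][205:300,180:280],None,fx=4,fy=4,interpolation=2);b=cv2.resize(f['color'][205:300,325:445],None,fx=4,fy=4,interpolation=2)
cv2.imwrite('pics/c1.png',cv2.convertScaleAbs(cv2.hconcat([a,b])[:, -800:],alpha=1.5))
"
```

```text
[[0.486 0.415 0.018]
 [0.477 0.262 0.018]
 [0.481 0.334 0.018]]
[[ 0.52   0.007  0.03 ]
 [ 0.551 -0.298  0.03 ]
 [ 0.536 -0.022  0.03 ]
 [ 0.563 -0.275  0.03 ]]
```

View pics/c1.png

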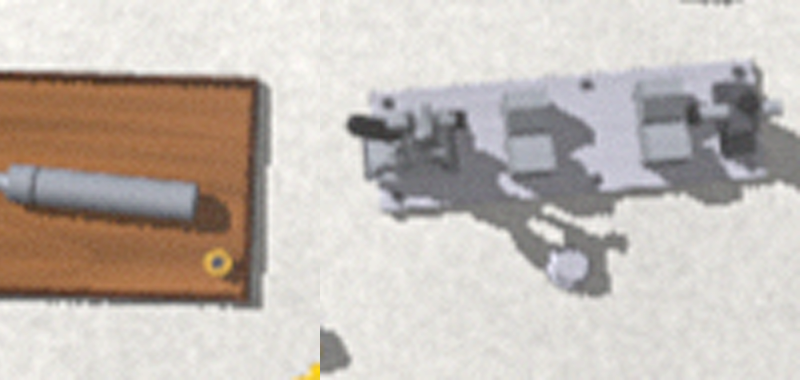

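move_arm:
  plan:
    - [0.394,0.191,-0.03,0,0,80,0]
    - [0.394,0.191,-0.03,0,0,80,0]
    - [0.394,0.191,-0.03,0,0,80,0]
    - [0.394,0.191,-0.03,0,0,80,0]
    - [0.394,0.191,-0.03,0,0,80,0]
    - [0.394,0.191,-0.03,0,0,80,0]
    - [0.394,0.191,-0.03,0,0,80,0]
    - [0.394,0.191,-0.03,0,0,80,0]
    - [0.394,0.191,-0.03,0,0,80,0]
    - [0.394,0.191,-0.03,0,0,80,0]
    - [0.394,0.191,-0.03,0,0,80,0]
    - [0.394,0.191,-0.03,0,0,80,0]

```text
clock: 1.35
ee_pos: [0.4805, 0.3352, 0.2522]
ee_rot: [[-0.049, -0.999, -0.001], [-0.999, 0.049, -0.0], [0.0, 0.001, -1.0]]
force: [0.2, -0.2, 0.4]
finger_gap: 1.001
grip_force: 0.0
```

```bash
python3 -c "
from h import *
s=env.get_state(); print({k:np.round(s[k],3).tolist() for k in ['clock','q','ee_pos','ee_rot','force']})
grab('wrist','w1')"
```

```text
{'clock': 1.35, 'q': [50.722, 17.155, -2.471, -0.014, -70.414, -53.529], 'ee_pos': [0.481, 0.335, 0.252], 'ee_rot': [[-0.049, -0.999, -0.001], [-0.999, 0.049, -0.0], [0.0, 0.001, -1.0]], 'force': [0.231, -0.2, 0.414]}
```

View pics/w1.png

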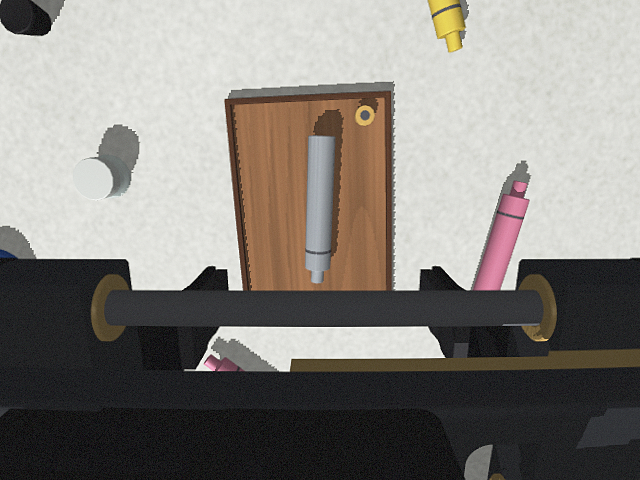

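The wrist view shows the ram from its plain end at (322,136) to the spigot tip at (317,282). The ring is at y≈252 px and the collar is at (365,115), clear of the ram.

```bash
cat > ram.py <<'E'
from h import *
f=load('w1'); hsv=cv2.cvtColor(f['color'],cv2.COLOR_BGR2HSV)
m=((hsv[...,1]<60)&(hsv[...,2]>70)).astype(np.uint8); r=np.zeros_like(m); r[115:290,285:350]=1; m*=r
n,l,st,c=cv2.connectedComponentsWithStats(m); i=1+np.argmax(st[1:,4]); print(st[i],c[i])
b=l==i
rows=[y for y in range(145,245)]
L=np.array([[np.where(b[y])[0].min()-.5,y] for y in rows]);R=np.array([[np.where(b[y])[0].max()+.5,y] for y in rows])
A=onz(f,L,.018);B=onz(f,R,.018);mid=(A+B)/2
p=np.polyfit(mid[:,1],mid[:,0],1); print('width',np.linalg.norm(A-B,axis=1).mean(),'yaw',-np.degrees(np.arctan(p[0])))
top=st[i][1]-.5; bot=st[i][1]+st[i][3]-.5
P=onz(f,[[c[i][0]+2,top]],.025)[0];S=onz(f,[[317,bot]],.018)[0]
print('plain y',P[1],'spig y',S[1]); 
for y in (P[1]+.07,S[1]-.086): print('centre',np.polyval(p,y),y)
E
python3 ram.py
```

```text
[ 305  135   31  149 3690] [319.08401084 204.5596206 ]
width 0.0276510777456052 yaw -4.788216663970088
plain y 0.2629945574768791 spig y 0.42209479490476964
centre 0.48499914720248827 0.3329945574768791
centre 0.4852588393395443 0.3360947949047697
```

move_arm:
  plan:
    - [0.006,-0.0045,0.05,0,0,2,0.4]
    - [0.006,-0.0045,0.1,0,0,2,0.4]
    - [0.006,-0.0045,0.15,0,0,2,0.4]
    - [0.006,-0.0045,0.19,0,0,2,0.4]
    - [0.006,-0.0045,0.215,0,0,2,0.4]
    - [0.006,-0.0045,0.23,0,0,2,0.4]
    - [0.006,-0.0045,0.24,0,0,2,0.4]
    - [0.006,-0.0045,0.245,0,0,2,0.4]
    - [0.006,-0.0045,0.245,0,0,2,0.4]

```text
clock: 2.3
ee_pos: [0.4848, 0.3294, 0.0075]
ee_rot: [[-0.084, -0.996, -0.0], [-0.996, 0.084, -0.0], [0.0, 0.0, -1.0]]
force: [-0.5, 0.4, -0.8]
finger_gap: 0.602
grip_force: 0.0
```

Close gently. The arm yields little, so I'll check the force.

move_arm:
  plan:
    - [0,0,0,0,0,0,0.6]
    - [0,0,0,0,0,0,0.65]
    - [0,0,0,0,0,0,0.7]
    - [0,0,0,0,0,0,0.75]
    - [0,0,0,0,0,0,1]
    - [0,0,0,0,0,0,1]
    - [0,0,0,0,0,0,1]
    - [0,0,0,0,0,0,1]
  force: 35

```text
clock: 3.1
ee_pos: [0.4848, 0.3291, 0.008]
ee_rot: [[-0.085, -0.996, -0.0], [-0.996, 0.085, -0.0], [0.0, 0.0, -1.0]]
force: [-2.8, 0.5, 6.6]
finger_gap: 0.312
grip_force: 35.0
```

move_arm:
  plan:
    - [0,0,-0.01,0,0,0,1]
    - [0,0,-0.03,0,0,0,1]
    - [0,0,-0.07,0,0,0,1]
    - [0,0,-0.12,0,0,0,1]
    - [0.02,-0.005,-0.17,0,0,0,1]
    - [0.05,-0.015,-0.21,0,0,-2,1]
    - [0.09,-0.03,-0.24,0,0,-4,1]
    - [0.14,-0.045,-0.26,0,0,-6,1]
    - [0.19,-0.06,-0.28,0,0,-8,1]
    - [0.24,-0.07,-0.29,0,0,-9.4,1]
    - [0.28,-0.076,-0.29,0,0,-9.4,1]
    - [0.3045,-0.076,-0.29,0,0,-9.4,1]

```text
clock: 4.3
ee_pos: [0.5339, 0.0162, 0.2965]
ee_rot: [[0.076, -0.997, -0.002], [-0.997, -0.076, -0.0], [-0.0, 0.002, -1.0]]
force: [1.1, 0.9, -7.1]
finger_gap: 0.312
grip_force: 35.0
```

move_arm:
  plan:
    - [0,0,0,0,0,0,1]
    - [0,0,0,0,0,0,1]
    - [0,0,0,0,0,0,1]

```text
clock: 4.6
ee_pos: [0.5342, 0.0195, 0.2963]
ee_rot: [[0.079, -0.997, -0.002], [-0.997, -0.079, 0.0], [-0.0, 0.002, -1.0]]
force: [-0.2, 0.7, -6.7]
finger_gap: 0.309
grip_force: 35.0
```

```bash
python3 -c "
from h import *
s=env.get_state(); print({k:np.round(s[k],4).tolist() for k in ['clock','ee_pos','ee_rot','force','torque']})
grab('wrist','w2');grab('scene','s2')"
```

```text
{'clock': 4.6, 'ee_pos': [0.5342, 0.0195, 0.2963], 'ee_rot': [[0.0788, -0.9969, -0.0024], [-0.9969, -0.0788, 0.0001], [-0.0003, 0.0024, -1.0]], 'force': [-0.2001, 0.6882, -6.7258], 'torque': [0.0613, -0.0517, 0.0369]}
```

View pics/w2.png

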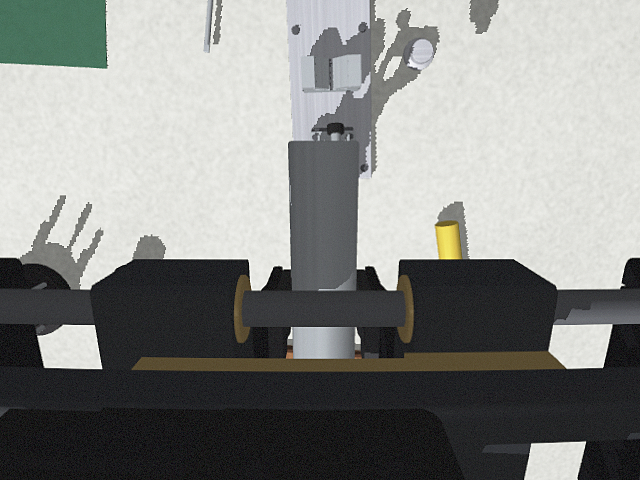

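The wrist view shows the +y V-block at (331,72), the plate edges, and the clamp's arm top at (335,130). The held ram hides the rest. I'll move towards the stop to see the -y V-block and the buffer.

move_arm:
  plan:
    - [0.04,0,0,0,0,0,1]
    - [0.08,0,0,0,0,0,1]
    - [0.12,0,0,0,0,0,1]
    - [0.12,0,0,0,0,0,1]
    - [0.12,0,0,0,0,0,1]
    - [0.12,0,0,0,0,0,1]
    - [0.12,0,0,0,0,0,1]

```text
clock: 5.4
ee_pos: [0.5444, -0.0992, 0.2975]
ee_rot: [[0.081, -0.997, -0.0], [-0.997, -0.081, 0.0], [-0.0, 0.0, -1.0]]
force: [0.4, 0.6, -7.0]
finger_gap: 0.308
grip_force: 35.0
```

```bash
python3 -c "
from h import *
s=env.get_state(); print({k:np.round(s[k],4).tolist() for k in ['clock','ee_pos','ee_rot','force','torque']})
f=grab('wrist','w3');g=load('w2')
a=cv2.resize(g['color'][0:190,240:440],None,fx=2,fy=2);b=cv2.resize(f['color'][0:190,240:440],None,fx=2,fy=2)
t=cv2.hconcat([a,b])
cv2.imwrite('pics/c2.png',t)"
```

```text
{'clock': 5.4, 'ee_pos': [0.5444, -0.0992, 0.2975], 'ee_rot': [[0.0808, -0.9967, -0.0001], [-0.9967, -0.0808, 0.0002], [-0.0002, 0.0001, -1.0]], 'force': [0.3978, 0.5831, -6.9738], 'torque': [0.0979, -0.0473, 0.0281]}
```

View pics/c2.png

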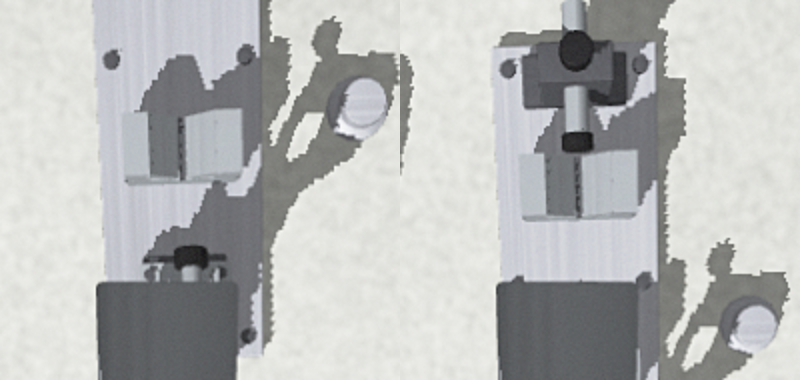

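The right-hand crop shows the stop with its screw at (575,48), the buffer face edge at (577,151), the -y V-block from (520,154) to (637,150), and the plate end from (493,47) to (657,42). The left-hand crop shows the +y V-block's far edge from (122,113) to (241,108).

```bash
python3 -c "
from h import *
g,f=load('w2'),load('w3')
L=lambda x,y:(240+x/2-.25,y/2-.25); R=lambda x,y:(240+(x-400)/2-.25,y/2-.25)
a=onz(g,[L(122,113),L(241,108)],.052); b=onz(f,[R(520,154),R(637,150)],.052)
print(a,b,np.linalg.norm(a[0]-a[1]),np.linalg.norm(b[0]-b[1]))
A,B=a.mean(0),b.mean(0); d=A-B; print('dist',np.linalg.norm(d),'yaw',np.degrees(np.arctan2(-d[0],d[1])))
u=d/np.linalg.norm(d); print('origin', (B+65*u/1000),(A-35*u/1000))
print('plate', onz(f,[R(493,47),R(657,42)],.012), onz(g,[L(93,0),L(260,0),L(105,280),L(263,350)],.012))
O=B+65*u/1000
for z in (.055,.0628):
  p=onz(f,[R(577,152)],z)[0]; print('buf',z,(p-O)@u)
print('buf sides',onz(f,[R(562,145),R(593,145)],.055))
print('groove',onz(f,[R(578,155),R(578.5,215)],.031),onz(g,[L(181.5,115),L(182.5,180)],.031))
print(f['cam_to_world'][:3,3],g['cam_to_world'][:3,3])
# plain end of held ram in both
print('ram end y', onz(f,[R(497,283),R(638,283)],.2975+.012+.0)) 
"
```

```text
[[ 0.56810363 -0.12663534  0.052     ]
 [ 0.5093288  -0.13371864  0.052     ]] [[ 0.57891009 -0.22600813  0.052     ]
 [ 0.52034566 -0.23271749  0.052     ]] 0.059200119184090544 0.058947502833144545
dist 0.09978422424786378 yaw 6.277994197905886
origin [ 0.54251996 -0.16475261  0.052     ] [ 0.54254356 -0.1649671   0.052     ]
plate [[ 0.6001053  -0.28590179  0.012     ]
 [ 0.51212449 -0.29561922  0.012     ]] [[ 0.59016445 -0.19036017  0.012     ]
 [ 0.50145284 -0.19752154  0.012     ]
 [ 0.57456728 -0.04491854  0.012     ]
 [ 0.48048059 -0.01259241  0.012     ]]
buf 0.055 -0.06449359542333102
buf 0.0628 -0.0632380123425085
buf sides [[ 0.55809915 -0.23146861  0.055     ]
 [ 0.54268466 -0.23272911  0.055     ]]
groove [[ 0.54973495 -0.23119652  0.031     ]
 [ 0.5469021  -0.20073303  0.031     ]] [[ 0.53845437 -0.13233743  0.031     ]
 [ 0.53523754 -0.09998598  0.031     ]]
[ 0.54993961 -0.1634166   0.45886009] [ 0.54002302 -0.04472977  0.45763494]
ram end y [[ 0.56337151 -0.16276022  0.3095    ]
 [ 0.53648407 -0.16494484  0.3095    ]]
```

move_arm:
  plan:
    - [0.02,0.003,0,0,0,-0.8,1]
    - [0.045,0.006,0,0,0,-1.6,1]
    - [0.058,0.0075,0,0,0,-1.6,1]
    - [0.058,0.0075,0,0,0,-1.6,1]
    - [0.058,0.0075,0.03,0,0,-1.6,1]
    - [0.058,0.0075,0.06,0,0,-1.6,1]
    - [0.058,0.0075,0.09,0,0,-1.6,1]
    - [0.058,0.0075,0.12,0,0,-1.6,1]
    - [0.058,0.0075,0.15,0,0,-1.6,1]
    - [0.058,0.0075,0.18,0,0,-1.6,1]
    - [0.058,0.0075,0.205,0,0,-1.6,1]
    - [0.058,0.0075,0.205,0,0,-1.6,1]

```text
clock: 6.65
ee_pos: [0.5386, -0.1577, 0.0889]
ee_rot: [[0.107, -0.994, -0.009], [-0.994, -0.107, 0.001], [-0.002, 0.009, -1.0]]
force: [-2.1, -0.6, -6.6]
finger_gap: 0.314
grip_force: 35.0
```

```bash
python3 -c "
from h import *
s=env.get_state(); print({k:np.round(s[k],4).tolist() for k in ['clock','ee_pos','ee_rot','force','torque']})
f=grab('wrist','w4');g=grab('scene','s4')
a=cv2.resize(f['color'][0:200,220:440],None,fx=2,fy=2)
b=cv2.resize(g['color'][230:360,170:330],None,fx=2.5,fy=2.5)
h=max(a.shape[0],b.shape[0]); P=lambda i:cv2.copyMakeBorder(i,0,h-i.shape[0],0,0,0)
t=cv2.hconcat([P(a)[:,:400],P(b)])
cv2.imwrite('pics/c3.png',t);print(t.shape)"
```

```text
{'clock': 6.65, 'ee_pos': [0.5386, -0.1577, 0.0889], 'ee_rot': [[0.1066, -0.9943, -0.009], [-0.9943, -0.1066, 0.0012], [-0.0021, 0.0088, -1.0]], 'force': [-2.1178, -0.6173, -6.6279], 'torque': [0.0306, 0.1999, -0.0039]}
(400, 800, 3)
```

View pics/c3.png

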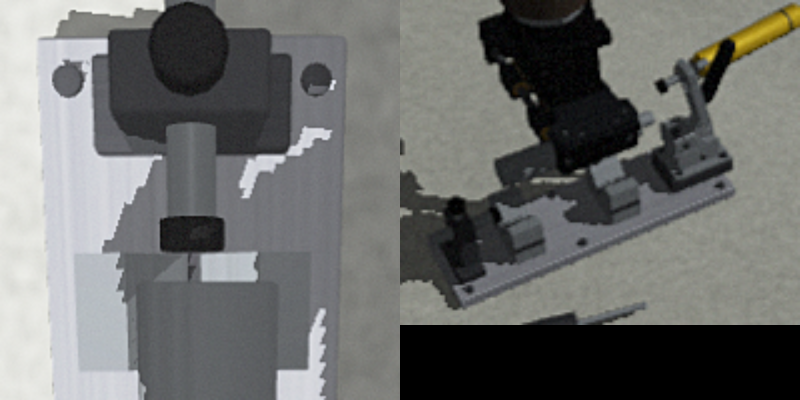

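The wrist crop shows the buffer face edge at (192,252), the ram's plain end at (207,282), and the V-block from x=75 to 310. So the plain end is still clear of the buffer. The scene crop shows the spigot clear of the clamp foot. The arm was still settling, so I'll wait and re-measure.

move_arm:
  plan:
    - [0,0,0,0,0,0,1]
    - [0,0,0,0,0,0,1]
    - [0,0,0,0,0,0,1]
    - [0,0,0,0,0,0,1]

```text
clock: 7.15
ee_pos: [0.5417, -0.1589, 0.0934]
ee_rot: [[0.107, -0.994, 0.001], [-0.994, -0.107, -0.0], [0.0, -0.001, -1.0]]
force: [-0.2, 0.2, -6.6]
finger_gap: 0.309
grip_force: 35.0
```

```bash
python3 -c "
from h import *
s=env.get_state(); print({k:np.round(s[k],4).tolist() for k in ['clock','ee_pos','ee_rot','force','torque']})
f=load('w4');L=lambda x,y:(220+x/2-.25,y/2-.25)
O=np.array([.5425,-.1648,0]);t=np.radians(6.2);u=np.array([-np.sin(t),np.cos(t),0]);v=np.array([np.cos(t),np.sin(t),0])
def J(uv,z):
  p=onz(f,[uv],z)[0]-O; return (p@v*1000).round(1),(p@u*1000).round(1)
print('buffer',J(L(161,240),.0548),J(L(223,240),.0548),'face',J(L(192,252),.0628))
print('vee',J(L(75,253),.052),J(L(310,253),.052),J(L(80,370),.052),J(L(308,370),.052))
print('plate',J(L(40,38),.012),J(L(346,38),.012))
print('ram',J(L(137,290),.099),J(L(277,290),.099),J(L(207,282),.113))
print(f['cam_to_world'][:3,3])
"
```

```text
{'clock': 7.15, 'ee_pos': [0.5417, -0.1589, 0.0934], 'ee_rot': [[0.1066, -0.9943, 0.0015], [-0.9943, -0.1066, -0.0], [0.0002, -0.0015, -1.0]], 'force': [-0.2463, 0.1866, -6.58], 'torque': [0.0439, -0.0691, -0.0595]}
buffer (np.float64(8.2), np.float64(-67.9)) (np.float64(-7.1), np.float64(-67.8)) face (np.float64(0.5), np.float64(-64.7))
vee (np.float64(30.1), np.float64(-64.9)) (np.float64(-29.1), np.float64(-64.9)) (np.float64(29.9), np.float64(-35.5)) (np.float64(-29.4), np.float64(-35.4))
plate (np.float64(44.4), np.float64(-126.6)) (np.float64(-43.5), np.float64(-126.6))
ram (np.float64(10.8), np.float64(-56.1)) (np.float64(-16.3), np.float64(-56.1)) (np.float64(-2.6), np.float64(-57.6))
[ 0.5472435  -0.22190497  0.25010298]
```

move_arm:
  plan:
    - [0,0,0.01,0,0,0,1]
    - [0,0,0.02,0,0,0,1]
    - [0,0,0.03,0,0,0,1]
    - [0,0,0.037,0,0,0,1]
    - [0,0,0.041,0,0,0,1]
    - [0,0,0.043,0,0,0,1]
    - [0,0,0.044,0,0,0,1]
    - [0,0,0.044,0,0,0,1]
    - [0,0,0.044,0,0,0,1]

```text
clock: 8.05
ee_pos: [0.5417, -0.1589, 0.0489]
ee_rot: [[0.107, -0.994, 0.001], [-0.994, -0.107, -0.0], [0.0, -0.001, -1.0]]
force: [-0.6, 0.1, -6.7]
finger_gap: 0.313
grip_force: 35.0
```

move_arm:
  plan:
    - [0,0,0.0006,0,0,0,1]
    - [0,0,0.0012,0,0,0,1]
    - [0,0,0.0018,0,0,0,1]
    - [0,0,0.002,0,0,0,1]
    - [0,0,0.002,0,0,0,1]
    - [0,0,0.002,0,0,0,1]

```text
clock: 8.65
ee_pos: [0.5414, -0.1589, 0.0465]
ee_rot: [[0.107, -0.994, 0.0], [-0.994, -0.107, -0.0], [0.0, -0.0, -1.0]]
force: [0.1, 0.4, -7.3]
finger_gap: 0.314
grip_force: 35.0
```

move_arm:
  plan:
    - [0,0,0.0004,0,0,0,1]
    - [0,0,0.0008,0,0,0,1]
    - [0,0,0.0012,0,0,0,1]
    - [0,0,0.0012,0,0,0,1]
    - [0,0,0.0012,0,0,0,1]

```text
clock: 9.15
ee_pos: [0.5414, -0.1589, 0.0453]
ee_rot: [[0.107, -0.994, 0.0], [-0.994, -0.107, 0.0], [-0.0, -0.0, -1.0]]
force: [0.5, -0.4, -7.0]
finger_gap: 0.316
grip_force: 35.0
```

move_arm:
  plan:
    - [0,0,0.0003,0,0,0,1]
    - [0,0,0.0006,0,0,0,1]
    - [0,0,0.0006,0,0,0,1]
    - [0,0,0.0006,0,0,0,1]

```text
clock: 9.55
ee_pos: [0.5416, -0.1589, 0.0451]
ee_rot: [[0.107, -0.994, 0.001], [-0.994, -0.107, -0.0], [0.0, -0.001, -1.0]]
force: [-1.1, 0.6, -3.5]
finger_gap: 0.311
grip_force: 35.0
```

move_arm:
  plan:
    - [0,0,0.0003,0,0,0,1]
    - [0,0,0.0003,0,0,0,1]
    - [0,0,0.0003,0,0,0,1]

```text
clock: 9.85
ee_pos: [0.5417, -0.1589, 0.045]
ee_rot: [[0.107, -0.994, 0.001], [-0.994, -0.107, -0.0], [0.0, -0.001, -1.0]]
force: [-1.2, 0.4, -0.3]
finger_gap: 0.309
grip_force: 35.0
```

move_arm:
  plan:
    - [0,0,0,0,0,0,1]
    - [0,0,0,0,0,0,1]
    - [0,0,0,0,0,0,0.66]
    - [0,0,0,0,0,0,0.62]
    - [0,0,0,0,0,0,0.6]
    - [0,0,0,0,0,0,0.6]
    - [0,0,0,0,0,0,0.6]
  force: 4

```text
clock: 10.55
ee_pos: [0.5415, -0.1589, 0.0445]
ee_rot: [[0.107, -0.994, 0.0], [-0.994, -0.107, -0.0], [0.0, -0.0, -1.0]]
force: [-0.2, 0.2, 0.6]
finger_gap: 0.397
grip_force: 0.0
```

```bash
python3 -c "
from h import *
f=grab('wrist','w5');g=grab('scene','s5')
a=cv2.resize(f['color'][0:200,220:420],None,fx=2,fy=2)
b=cv2.resize(g['color'][240:340,180:313],None,fx=3,fy=4)
cv2.imwrite('pics/c4.png',cv2.hconcat([a,b]))"
```

```text
(no output)
```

View pics/c4.png

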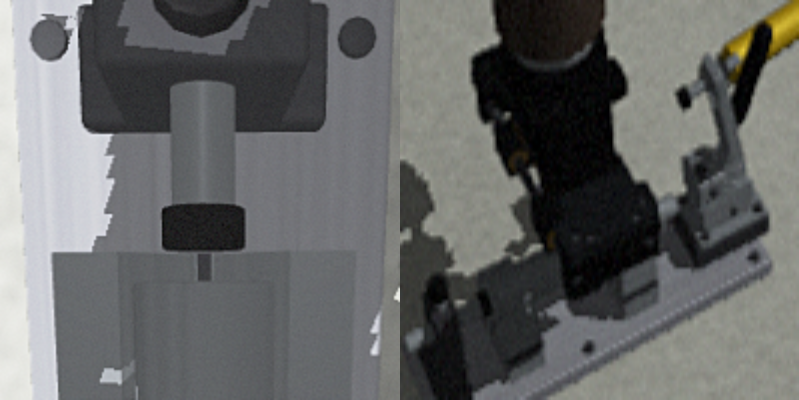

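The ram lies centred in the Vs at crop x≈205, in line with the buffer at x≈204. There is still a gap between the buffer face (row 250) and the plain end (row 282).

```bash
python3 -c "
from h import *
f=load('w5');L=lambda x,y:(220+x/2-.25,y/2-.25)
O=np.array([.5425,-.1648,0]);t=np.radians(6.2);u=np.array([-np.sin(t),np.cos(t),0]);v=np.array([np.cos(t),np.sin(t),0])
def J(uv,z):
  p=onz(f,[uv],z)[0]-O; return (p@v*1000).round(1),(p@u*1000).round(1)
print('face',J(L(204,250),.0628),J(L(204,250),.055),'vee',J(L(52,252),.052),J(L(356,252),.052))
print('ram',J(L(204,282),.0688),J(L(132,300),.0548),J(L(277,300),.0548),J(L(136,395),.0548),J(L(272,395),.0548))
"
```

```text
face (np.float64(0.5), np.float64(-64.8)) (np.float64(0.5), np.float64(-65.1)) vee (np.float64(30.3), np.float64(-65.0)) (np.float64(-29.2), np.float64(-64.9))
ram (np.float64(0.4), np.float64(-59.1)) (np.float64(14.5), np.float64(-55.7)) (np.float64(-13.7), np.float64(-55.7)) (np.float64(14.1), np.float64(-37.2)) (np.float64(-13.0), np.float64(-37.1))
```

move_arm:
  plan:
    - [0,0,0,0,0,0,0.64]
    - [0,0,0,0,0,0,0.66]
    - [0,0,0,0,0,0,0.68]
    - [0,0,0,0,0,0,0.8]
    - [0,0,0,0,0,0,0.8]
    - [0,0,0,0,0,0,0.8]
  force: 15

```text
clock: 11.25
ee_pos: [0.5418, -0.1589, 0.0445]
ee_rot: [[0.107, -0.994, 0.001], [-0.994, -0.107, -0.0], [0.0, -0.001, -1.0]]
force: [1.7, -0.3, -0.8]
finger_gap: 0.318
grip_force: 15.0
```

move_arm:
  plan:
    - [0.0008,0,0,0,0,0,0.8]
    - [0.0016,0,0,0,0,0,0.8]
    - [0.0024,0,0,0,0,0,0.8]
    - [0.0032,0,0,0,0,0,0.8]
    - [0.004,0,0,0,0,0,0.8]

```text
clock: 11.75
ee_pos: [0.542, -0.1613, 0.0445]
ee_rot: [[0.107, -0.994, 0.001], [-0.994, -0.107, 0.002], [-0.002, -0.001, -1.0]]
force: [0.6, 7.2, 0.4]
finger_gap: 0.314
grip_force: 15.0
```

move_arm:
  plan:
    - [0.0005,0,0,0,0,0,0.8]
    - [0.001,0,0,0,0,0,0.8]

```text
clock: 11.95
ee_pos: [0.5422, -0.1623, 0.0445]
ee_rot: [[0.107, -0.994, 0.001], [-0.994, -0.107, 0.002], [-0.002, -0.001, -1.0]]
force: [1.4, 8.4, 0.9]
finger_gap: 0.318
grip_force: 15.0
```

move_arm:
  plan:
    - [0.0005,0,0,0,0,0,0.8]

```text
clock: 12.05
ee_pos: [0.5422, -0.1628, 0.0445]
ee_rot: [[0.107, -0.994, 0.001], [-0.994, -0.107, 0.002], [-0.002, -0.001, -1.0]]
force: [1.9, 8.0, 0.5]
finger_gap: 0.319
grip_force: 15.0
```

move_arm:
  plan:
    - [0.0004,0,0,0,0,0,0.8]
    - [0.0008,0,0,0,0,0,0.8]

```text
clock: 12.25
ee_pos: [0.5423, -0.1636, 0.0445]
ee_rot: [[0.107, -0.994, 0.001], [-0.994, -0.107, 0.002], [-0.002, -0.001, -1.0]]
force: [1.1, 7.6, 0.1]
finger_gap: 0.315
grip_force: 15.0
```

move_arm:
  plan:
    - [0.0004,0,0,0,0,0,0.8]

```text
clock: 12.35
ee_pos: [0.5423, -0.1639, 0.0445]
ee_rot: [[0.107, -0.994, 0.001], [-0.994, -0.107, 0.002], [-0.002, -0.001, -1.0]]
force: [1.1, 7.8, 0.5]
finger_gap: 0.318
grip_force: 15.0
```

move_arm:
  plan:
    - [0.0004,0,0,0,0,0,0.8]

```text
clock: 12.45
ee_pos: [0.5424, -0.1643, 0.0445]
ee_rot: [[0.107, -0.994, 0.001], [-0.994, -0.107, 0.002], [-0.002, -0.001, -1.0]]
force: [1.5, 7.1, 1.2]
finger_gap: 0.315
grip_force: 15.0
```

```bash
python3 -c "
from h import *
f=grab('wrist','w6')
s=env.get_state();print(s['force'],s['ee_pos'])
c=cv2.resize(f['color'][90:190,260:380],None,fx=5,fy=5,interpolation=2)
cv2.imwrite('pics/c5.png',cv2.convertScaleAbs(c,alpha=1.6))"
```

```text
[0.09696311 7.00776408 0.21795282] [ 0.54240148 -0.16439173  0.04446586]
```

View pics/c5.png

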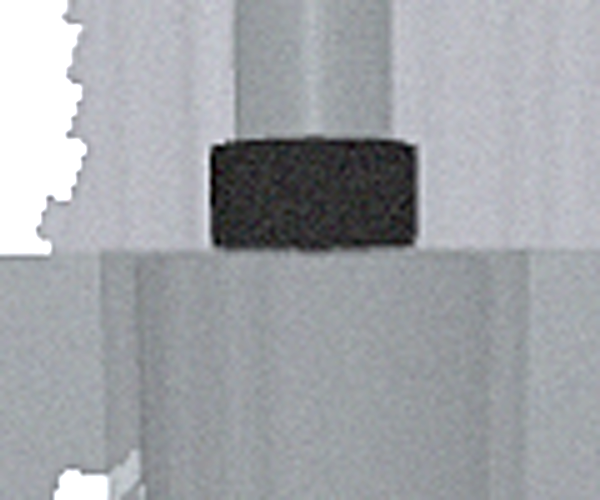

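The plain end now meets the buffer face at crop row ≈247, so it is just touching or about to. I'll keep going in small steps and watch for the force to rise above the friction level of about 7.5 N.

move_arm:
  plan:
    - [0.0004,0,0,0,0,0,0.8]

```text
clock: 12.6
ee_pos: [0.5424, -0.1647, 0.0445]
ee_rot: [[0.107, -0.994, 0.001], [-0.994, -0.107, 0.002], [-0.002, -0.001, -1.0]]
force: [1.2, 7.8, 0.2]
finger_gap: 0.315
grip_force: 15.0
```

move_arm:
  plan:
    - [0.0004,0,0,0,0,0,0.8]

```text
clock: 12.7
ee_pos: [0.5425, -0.165, 0.0445]
ee_rot: [[0.107, -0.994, 0.001], [-0.994, -0.107, 0.002], [-0.002, -0.001, -1.0]]
force: [1.3, 9.5, 1.5]
finger_gap: 0.318
grip_force: 15.0
```

move_arm:
  plan:
    - [0.0003,0,0,0,0,0,0.8]

```text
clock: 12.8
ee_pos: [0.5425, -0.1652, 0.0445]
ee_rot: [[0.107, -0.994, 0.001], [-0.994, -0.107, 0.002], [-0.002, -0.001, -1.0]]
force: [0.7, 8.3, 1.3]
finger_gap: 0.314
grip_force: 15.0
```

move_arm:
  plan:
    - [0.0003,0,0,0,0,0,0.8]

```text
clock: 12.9
ee_pos: [0.5425, -0.1653, 0.0445]
ee_rot: [[0.107, -0.994, 0.001], [-0.994, -0.107, 0.002], [-0.002, -0.001, -1.0]]
force: [0.4, 9.9, 2.7]
finger_gap: 0.313
grip_force: 15.0
```

move_arm:
  plan:
    - [0.0003,0,0,0,0,0,0.8]

```text
clock: 13.0
ee_pos: [0.5425, -0.1655, 0.0445]
ee_rot: [[0.107, -0.994, 0.001], [-0.994, -0.107, 0.002], [-0.002, -0.001, -1.0]]
force: [0.2, 10.4, 1.5]
finger_gap: 0.317
grip_force: 15.0
```

move_arm:
  plan:
    - [0.0003,0,0,0,0,0,0.8]

```text
clock: 13.1
ee_pos: [0.5425, -0.1657, 0.0445]
ee_rot: [[0.107, -0.994, 0.001], [-0.994, -0.107, 0.003], [-0.003, -0.001, -1.0]]
force: [0.1, 11.5, 2.1]
finger_gap: 0.317
grip_force: 15.0
```

move_arm:
  plan:
    - [0.0003,0,0,0,0,0,0.8]
    - [0.0003,0,0,0,0,0,0.8]

```text
clock: 13.3
ee_pos: [0.5425, -0.1659, 0.0445]
ee_rot: [[0.107, -0.994, 0.0], [-0.994, -0.107, 0.003], [-0.003, -0.001, -1.0]]
force: [-0.3, 11.2, 1.7]
finger_gap: 0.313
grip_force: 15.0
```

move_arm:
  plan:
    - [0,0,0,0,0,0,0.66]
    - [0,0,0,0,0,0,0.62]
    - [0,0,0,0,0,0,0.55]
    - [0,0,0,0,0,0,0.5]
    - [0,0,0,0,0,0,0.5]

```text
clock: 13.8
ee_pos: [0.5422, -0.1686, 0.0444]
ee_rot: [[0.106, -0.994, -0.0], [-0.994, -0.106, -0.0], [0.0, 0.0, -1.0]]
force: [0.4, -0.9, 0.1]
finger_gap: 0.482
grip_force: 0.0
```

move_arm:
  plan:
    - [0,0,-0.005,0,0,0,0.5]
    - [0,0,-0.015,0,0,0,0.5]
    - [0,0,-0.03,0,0,0,0.5]
    - [0,0,-0.06,0,0,0,0.5]
    - [0,0,-0.1,0,0,0,0.5]
    - [0,0,-0.14,0,0,0,0.5]
    - [0,0,-0.18,0,0,0,1]
    - [0,0,-0.2,0,0,0,1]
    - [0,0,-0.2,0,0,0,1]
    - [0,0,-0.2,0,0,0,1]
    - [0,0,-0.2,0,0,0,1]

```text
clock: 14.9
ee_pos: [0.5415, -0.1681, 0.2433]
ee_rot: [[0.106, -0.994, -0.002], [-0.994, -0.106, 0.001], [-0.001, 0.002, -1.0]]
force: [-0.1, -0.0, 0.0]
finger_gap: 0.136
grip_force: 0.0
```

```bash
cat > chk.py <<'E'
from h import *
import sys
f=grab('wrist',sys.argv[1])
O=np.array([.5428,-.1648,0]);t=np.radians(6.2);u=np.array([-np.sin(t),np.cos(t),0]);v=np.array([np.cos(t),np.sin(t),0])
# sample line along jig y at x=0, z=.0688 : profile of gray level
ys=np.arange(-.080,-.050,.001)
for z,xs in ((.0628,(-.004,0,.004)),):
  pr=np.mean([[cv2.getRectSubPix(cv2.cvtColor(f['color'],cv2.COLOR_BGR2GRAY),(1,1),tuple(map(float,proj(f,O+y*u+x*v+[0,0,z])[0])))[0,0] for y in ys] for x in xs],0)
  print(z,[(int(round(y*1000)),int(p)) for y,p in zip(ys,pr)])
s=env.get_state();print(s['ee_pos'].round(4) if hasattr(s['ee_pos'],'round') else s['ee_pos'],s['clock'],s['finger_gap'])
E
python3 chk.py w7
```

```text
0.0628 [(-80, 163), (-79, 164), (-78, 164), (-77, 166), (-76, 162), (-75, 133), (-74, 67), (-73, 39), (-72, 45), (-71, 39), (-70, 37), (-69, 32), (-68, 28), (-67, 23), (-66, 124), (-65, 174), (-64, 179), (-63, 176), (-62, 175), (-61, 174), (-60, 177), (-59, 176), (-58, 175), (-57, 176), (-56, 177), (-55, 177), (-54, 176), (-53, 176), (-52, 176), (-51, 176)]
[ 0.5415 -0.1681  0.2431] 14.95 0.08421491769460836
```

The black buffer borders directly on the steel with no gap. Its face is at about -65.8 mm, against about -64.8 mm before, so it is compressed about 1 mm. On to the clamp.

move_arm:
  plan:
    - [-0.04,0,0,0,0,0,1]
    - [-0.08,0,0,0,0,0,1]
    - [-0.12,0,0,0,0,0,1]
    - [-0.151,0,0,0,0,0,1]
    - [-0.151,0,0,0,0,0,1]
    - [-0.151,0,0,0,0,0,1]
    - [-0.151,0,0,0,0,0,1]
    - [-0.151,0,0,0,0,0,1]

```text
clock: 15.75
ee_pos: [0.5262, -0.019, 0.244]
ee_rot: [[0.105, -0.994, -0.001], [-0.994, -0.105, -0.0], [0.0, 0.001, -1.0]]
force: [-0.6, -1.0, -0.4]
finger_gap: 0.004
grip_force: 0.0
```

```bash
python3 -c "
from h import *
f=grab('scene','s7')
s=env.get_state();T=np.array(s['ee_pos']);print(T.round(4))
O=np.array([.5428,-.1648,0]);t=np.radians(6.2);u=np.array([-np.sin(t),np.cos(t),0])
print('jig y',(T-O)@u)
c=cv2.resize(f['color'][190:340,170:340],None,fx=4,fy=4,interpolation=2)
P=[O+np.array([0,0,z/1000])+u*y/1000 for y,z in((172,135),(155,102),(181,153),(138.5,139),(157.5,139))]
for q in (proj(f,P)-[170,190])*4+1.5: cv2.drawMarker(c,tuple(int(v) for v in q),(0,0,255),0,8)
cv2.imwrite('pics/c6.png',cv2.convertScaleAbs(c,alpha=1.5))"
```

```text
[ 0.5263 -0.019   0.2441]
jig y 0.14668683915425845
```

View pics/c6.png

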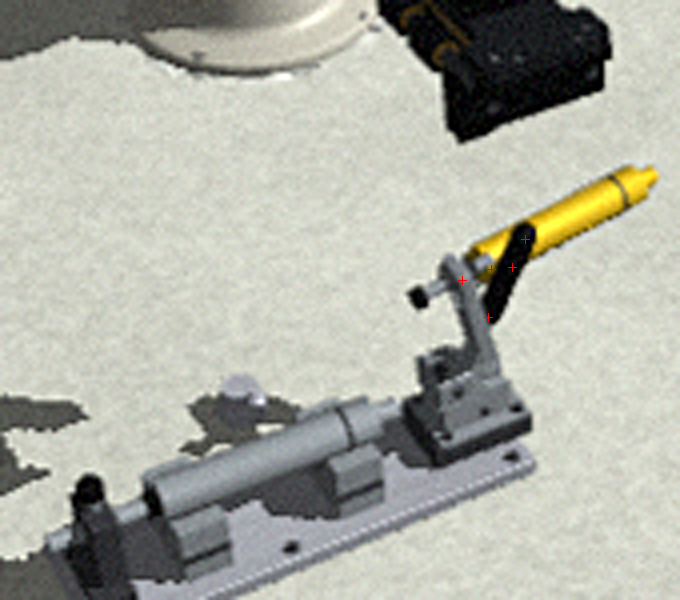

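The scene crop shows the ram home in both Vs and against the buffer. The clamp arm's spindle ends close beside the handle, at about (493,265), so I need to go in above it. I'll check the heights of the arm top and the nut.

```bash
python3 -c "
from h import *
f=load('s7')
O=np.array([.5428,-.1648,0]);t=np.radians(6.2);u=np.array([-np.sin(t),np.cos(t),0]);v=np.array([np.cos(t),np.sin(t),0])
for n,q,xs in (('armtop',(452,255),(0,.01)),('armtopR',(466,258),(0,.01)),('nut R',(495,264),(0,.005)),('nut top',(485,255),(0,.005)),('handle tip',(524,224),(0,)),('handle top left edge',(513,235),(0,)),('foot',(418,297),(0,))):
  o,d=ray(f,[((q[0]-1.5)/4+170,(q[1]-1.5)/4+190)]);d=d[0]
  for x in xs:
    k=(x-(o-O)@v)/(d@v);p=o+k*d-O;print(n,x,(p@u*1000).round(1),(p[2]*1000).round(1))
"
```

```text
armtop 0 132.1 161.4
armtop 0.01 127.2 170.8
armtopR 0 141.1 155.3
armtopR 0.01 136.2 164.7
nut R 0 160.2 142.4
nut R 0.005 157.6 147.3
nut top 0 153.8 152.2
nut top 0.005 151.2 157.0
handle tip 0 180.3 165.0
handle top left edge 0 172.8 159.7
foot 0 108.7 139.0
```

The nut reaches about y=160 at z≈147, and the arm top is about z=156. Shut fingertips would be tight there, so I'll straddle the grip in x, take it lightly, and swing it along its arc.

move_arm:
  plan:
    - [-0.015,0,0,0,0,0,0.4]
    - [-0.029,-0.0005,0,0,0,0,0.4]
    - [-0.029,-0.0005,0,0,0,0,0.4]
    - [-0.029,-0.0005,0.01,0,0,0,0.4]
    - [-0.029,-0.0005,0.03,0,0,0,0.4]
    - [-0.029,-0.0005,0.06,0,0,0,0.4]
    - [-0.029,-0.0005,0.085,0,0,0,0.4]
    - [-0.029,-0.0005,0.105,0,0,0,0.4]
    - [-0.029,-0.0005,0.116,0,0,0,0.4]
    - [-0.029,-0.0005,0.121,0,0,0,0.4]
    - [-0.029,-0.0005,0.121,0,0,0,0.4]
    - [-0.029,-0.0005,0.121,0,0,0,0.4]

```text
clock: 17.0
ee_pos: [0.5244, 0.0109, 0.1243]
ee_rot: [[0.107, -0.994, 0.002], [-0.994, -0.107, 0.0], [-0.0, -0.002, -1.0]]
force: [1.0, 0.3, 0.4]
finger_gap: 0.597
grip_force: 0.0
```

move_arm:
  plan:
    - [0,0,0,0,0,0,0.6]
    - [0,0,0,0,0,0,0.7]
    - [0,0,0,0,0,0,0.75]
    - [0,0,0,0,0,0,0.8]
    - [0,0,0,0,0,0,0.9]
    - [0,0,0,0,0,0,0.9]
    - [0,0,0,0,0,0,0.9]
  force: 10

```text
clock: 17.7
ee_pos: [0.5227, 0.0107, 0.1234]
ee_rot: [[0.106, -0.994, -0.002], [-0.994, -0.106, -0.0], [0.0, 0.002, -1.0]]
force: [-4.1, 0.7, 3.9]
finger_gap: 0.175
grip_force: 10.0
```

move_arm:
  plan:
    - [0,0.001,0,0,0,0,0.9]
    - [-0.004,0.001,0.0017,0,0,0,0.9]
    - [-0.008,0.001,0.0035,0,0,0,0.9]
    - [-0.012,0.001,0.0053,0,0,0,0.9]
    - [-0.016,0.001,0.0072,0,0,0,0.9]
    - [-0.0206,0.001,0.0093,0,0,0,0.9]

```text
clock: 18.3
ee_pos: [0.5203, 0.0315, 0.1138]
ee_rot: [[0.107, -0.994, -0.0], [-0.994, -0.107, -0.0], [0.0, 0.0, -1.0]]
force: [-1.3, -2.9, 1.3]
finger_gap: 0.178
grip_force: 10.0
```

Smooth, with small forces. I'll continue along the arc.

move_arm:
  plan:
    - [-0.0038,0,0.0021,0,0,0,0.9]
    - [-0.0076,0,0.0043,0,0,0,0.9]
    - [-0.0114,0,0.0065,0,0,0,0.9]
    - [-0.0149,0,0.0087,0,0,0,0.9]
    - [-0.0182,0,0.0119,0,0,0,0.9]
    - [-0.0215,0,0.0151,0,0,0,0.9]
    - [-0.0247,0,0.0184,0,0,0,0.9]

```text
clock: 19.0
ee_pos: [0.5176, 0.056, 0.0956]
ee_rot: [[0.107, -0.994, -0.0], [-0.994, -0.107, 0.0], [-0.0, 0.0, -1.0]]
force: [-2.4, -2.4, 1.0]
finger_gap: 0.178
grip_force: 10.0
```

move_arm:
  plan:
    - [-0.0027,0,0.0033,0,0,0,0.9]
    - [-0.0054,0,0.0068,0,0,0,0.9]
    - [-0.008,0,0.0104,0,0,0,0.9]
    - [-0.0096,0,0.0145,0,0,0,0.9]
    - [-0.011,0,0.0187,0,0,0,0.9]
    - [-0.0122,0,0.0229,0,0,0,0.9]

```text
clock: 19.6
ee_pos: [0.5163, 0.0683, 0.0724]
ee_rot: [[0.107, -0.994, -0.0], [-0.994, -0.107, 0.0], [-0.0, 0.0, -1.0]]
force: [-4.8, 0.8, 2.9]
finger_gap: 0.18
grip_force: 10.0
```

move_arm:
  plan:
    - [-0.0007,0.001,0.003,0,0,0,0.9]
    - [-0.0013,0.001,0.006,0,0,0,0.9]
    - [-0.0018,0.001,0.0091,0,0,0,0.9]
    - [-0.0023,0.001,0.0122,0,0,0,0.9]
    - [-0.0027,0.001,0.0153,0,0,0,0.9]

```text
clock: 20.1
ee_pos: [0.5159, 0.0707, 0.0575]
ee_rot: [[0.107, -0.994, 0.001], [-0.994, -0.107, 0.0], [-0.0, -0.001, -1.0]]
force: [-1.4, 0.6, 1.4]
finger_gap: 0.178
grip_force: 10.0
```

move_arm:
  plan:
    - [-0.0002,0,0.0025,0,0,0,0.9]
    - [-0.0002,0,0.005,0,0,0,0.9]
    - [-0.0002,0,0.007,0,0,0,0.9]
    - [-0.0002,0,0.009,0,0,0,0.9]
    - [-0.0002,0,0.009,0,0,0,0.9]

```text
clock: 20.6
ee_pos: [0.5157, 0.0709, 0.0482]
ee_rot: [[0.107, -0.994, 0.001], [-0.994, -0.107, 0.0], [-0.0, -0.001, -1.0]]
force: [-0.1, 2.6, -1.2]
finger_gap: 0.179
grip_force: 10.0
```

move_arm:
  plan:
    - [0,0,0.001,0,0,0,0.9]
    - [0,0,0.002,0,0,0,0.9]
    - [0,0,0.002,0,0,0,0.9]

```text
clock: 20.9
ee_pos: [0.5157, 0.0709, 0.0467]
ee_rot: [[0.107, -0.994, 0.001], [-0.994, -0.107, 0.0], [-0.0, -0.001, -1.0]]
force: [0.1, 2.6, -0.9]
finger_gap: 0.177
grip_force: 10.0
```

move_arm:
  plan:
    - [0,0,0,0,0,0,0.75]
    - [0,0,0,0,0,0,0.6]
    - [0,0,0,0,0,0,0.45]
    - [0,0,0,0,0,0,0.4]
    - [0,0,-0.01,0,0,0,0.4]
    - [0,0,-0.03,0,0,0,0.4]
    - [0,0,-0.06,0,0,0,0.4]
    - [0,0,-0.1,0,0,0,0.4]
    - [0,0,-0.14,0,0,0,0.4]
    - [0,0,-0.18,0,0,0,0.4]
    - [0,0,-0.2,0,0,0,0.4]
    - [0,0,-0.2,0,0,0,0.4]

```text
clock: 22.1
ee_pos: [0.5169, 0.071, 0.2513]
ee_rot: [[0.107, -0.994, 0.009], [-0.994, -0.107, 0.003], [-0.002, -0.009, -1.0]]
force: [-0.1, 0.4, -0.0]
finger_gap: 0.6
grip_force: 0.0
```

```bash
cat > chk2.py <<'E'
from h import *
f=grab('scene','s8')
O=np.array([.5428,-.1648,0]);t=np.radians(6.2);u=np.array([-np.sin(t),np.cos(t),0]);v=np.array([np.cos(t),np.sin(t),0])
def plane(q,x=0):
  o,d=ray(f,q); k=(x-(o-O)@v)/(d@v);p=o+k[:,None]*d-O;return np.c_[p@u,p[:,2]]*1000
g=cv2.cvtColor(f['color'],cv2.COLOR_BGR2GRAY)
ex=proj(f,[O+u*y/1000+[0,0,z/1000] for y,z in((191,67.5),(248,67.5),(52,68.8))]);print('expect',ex.round(1).tolist())
m=(g<45).astype(np.uint8); x0,x1=240,345;y0,y1=210,300;w=np.zeros_like(m);w[y0:y1,x0:x1]=1;m*=w
n,l,st,c=cv2.connectedComponentsWithStats(m)
for i in range(1,n):
  if st[i,4]>12:
    q=np.argwhere(l==i)[:,::-1].astype(np.float32); P=plane(q); r=cv2.fitLine(P.astype(np.float32),cv2.DIST_L2,0,.01,.01).ravel()
    print(st[i],'mean y,z',P.mean(0).round(1),'ylim',P[:,0].min().round(1),P[:,0].max().round(1),'ang',np.degrees(np.arctan2(r[1],r[0])).round(1))
E
python3 chk2.py; python3 chk.py w8
```

```text
expect [[304.9, 274.5], [324.6, 266.9], [254.3, 293.8]]
[325 210   9   7  54] mean y,z [256.6 233.8] ylim 246.4 268.8 ang -22.9
[287 252   7   9  20] mean y,z [150.7 145.2] ylim 143.4 158.9 ang -69.0
[303 264  25  13 138] mean y,z [220.   70.1] ylim 185.6 255.0 ang -1.7
[250 279   6   9  21] mean y,z [ 49.4 106.3] ylim 43.5 56.5 ang 83.9
[266 282  17  18 126] mean y,z [108.4  47.9] ylim 81.8 124.7 ang 83.4
[247 290  11   5  27] mean y,z [49.1 73.9] ylim 33.5 59.5 ang -13.8
[290 294  13   6  37] mean y,z [166.8   0.6] ylim 146.9 181.7 ang -5.3
0.0628 [(-80, 121), (-79, 121), (-78, 121), (-77, 121), (-76, 121), (-75, 121), (-74, 121), (-73, 121), (-72, 121), (-71, 121), (-70, 121), (-69, 121), (-68, 121), (-67, 121), (-66, 121), (-65, 121), (-64, 121), (-63, 121), (-62, 121), (-61, 121), (-60, 121), (-59, 121), (-58, 121), (-57, 121), (-56, 121), (-55, 121), (-54, 121), (-53, 121), (-52, 121), (-51, 122)]
[0.5148 0.0706 0.2469] 22.2 0.596829799825908
```

The handle is level at z≈70 mm, so it is locked, and the foot is on the ram at y≈50 mm. One last check that the ram is still against the buffer.

move_arm:
  plan:
    - [0.045,0,-0.03,0,0,0,0.4]
    - [0.09,0,-0.03,0,0,0,0.4]
    - [0.135,0,-0.03,0,0,0,0.4]
    - [0.18,0,-0.03,0,0,0,0.4]
    - [0.22,0,-0.03,0,0,0,0.4]
    - [0.24,0,-0.03,0,0,0,0.4]
    - [0.24,0,-0.03,0,0,0,0.4]
    - [0.24,0,-0.03,0,0,0,0.4]
    - [0.24,0,-0.03,0,0,0,0.4]
    - [0.24,0,-0.03,0,0,0,0.4]

```text
clock: 23.2
ee_pos: [0.5407, -0.1669, 0.2764]
ee_rot: [[0.108, -0.994, -0.0], [-0.994, -0.108, 0.0], [-0.0, 0.0, -1.0]]
force: [-0.7, 0.1, 0.2]
finger_gap: 0.6
grip_force: 0.0
```

```bash
python3 chk.py w9
```

```text
0.0628 [(-80, 155), (-79, 155), (-78, 157), (-77, 156), (-76, 157), (-75, 138), (-74, 78), (-73, 32), (-72, 40), (-71, 40), (-70, 33), (-69, 26), (-68, 20), (-67, 35), (-66, 114), (-65, 168), (-64, 169), (-63, 167), (-62, 167), (-61, 168), (-60, 167), (-59, 167), (-58, 167), (-57, 168), (-56, 167), (-55, 167), (-54, 168), (-53, 167), (-52, 167), (-51, 168)]
[ 0.5408 -0.167   0.2765] 23.25 0.5997868270964533
```

The profile is unchanged, so the ram is still bearing on the buffer. Handing in.

```bash
python3 -c "
from rig import env
print(env.hand_in())"
```

```text
the job is handed in; nothing more can be done
None
```

The job is handed in (no verdict was returned): the ram is home in both Vs and bears on the buffer at an estimated 3–4 N, and the clamp reads as locked in the last camera check, with the arm clear at about 23 s.

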